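# Find the rattling gauge case

## Robot

A 6-joint arm with a two-finger parallel gripper is mounted at the origin on the work surface. World frame = base frame: x ahead of the robot, y to its left, z up, the work surface at z = 0. Lengths are in m, angles in degrees, forces in N, time in s.
With the tool pointing down it reaches from about 0.4 to 0.925 m from the base axis. Payload 12.5 kg.
Tool frame: the origin (TCP) lies between the finger pads; the fingertips stand 25 mm ahead of it and the grasp point (between the pads) lies 6 mm ahead of it; z points along the fingers, y is the line along which they close (so a half turn about z gives the same grasp; the last joint's range is limited). The gripper opens to 95 mm and grips with 3 to 60 N. Pads are 20 mm wide; open, the fingers measure 119 mm over their backs; the gripper's body (75 mm by 180 mm) begins 59 mm behind the grasp point.
Start: joints at [-81.853, 28.126, 89.318, -0, 62.55, -6.05], TCP at [0.153, -0.606, 0.24] pointing down, gripper open.
Joint ranges: [-177.58, 177.58], [-47.91, 125.51], [2.72, 160], [-65.01, 245.01], [3.68, 167.84], [-153.87, 153.87]. Speed limits (degrees/s): [127.2, 127.2, 159.86, 180, 180, 180].

## Interface

Orientations are given as a 3x3 rotation matrix whose columns are the frame's x, y, z axes.
In Python, from workcell import env gives the robot as it stands. The module is installed in compiled form; this text tells all that it offers.
- The arm moves only by the tool jog_arm, never from a script. Its argument "motion" is a list of rows, each an object of numbers: "tx", "ty", "tz": the shift along the tool's x, y, z in mm; "wx", "wy", "wz": the turn, a rotation vector about the tool's x, y, z in degrees; "claw": the opening in per cent of the stroke, from 0 (shut) to 100 (fully open). In form: [{"tx": .., "ty": .., "tz": .., "wx": .., "wy": .., "wz": .., "claw": ..}, ...]. A call has 1 to 20 rows; each row is the pose to reach, as a shift and turn from the pose commanded when the call began, along the tool's axes at that moment; what a row does not reach only later rows make up. A row lasts 1/10 s, in which the tool goes at most 50 mm and 8.59 degrees, less where a joint would pass 70% of its speed; a pose out of reach is approached as far as the arm can. A call with a gripper value outside its range is refused whole. The fingers move at their own pace and stop on an object; "grip_force" is the grip in N (left out, the last holds). Time passes only in rows, so rows that repeat a pose let the fingers close. It gives the time, the measured TCP pose, the force, the opening and the grip force at its end, in the units of the state.
- env.sense(): the state, without advancing time (a new reading comes with each control period).
- env.camera(name): name is "scene" or "top" or "wrist"; returns a dict with "image" (400x640x3 uint8, red, green, blue), "range_z" (400x640 float32, m along the optical axis (not along the pixel's ray), 0 where there is no reading), "fov_y" (degrees; the focal length in pixels is half the picture's height over the tangent of half this angle, whatever the lens; pixels are square), "cx", "cy" (the principal point, pixels), "extrinsics" (4x4, takes a point from camera to world coordinates). Camera axes: x right, y down, z forward; pixel columns grow to the right and rows downward; lengths in m; the calibration is good to about 2 mm. The wrist camera is an equidistant fisheye: a pixel r from the principal point sees the ray r / f radians off the axis. A picture is of the moment at which its call begins.
- env.hand_in(): hands the job in; it is judged then, once.
The state is a dict: "time_s": time; "joint_pos": joint angles; "joint_velocities": joint speeds; "tau": joint torques, N m; "position": TCP position; "tcp_rot": TCP orientation; "contact_force": force on the tool from outside, world axes, zero at the start; "ft_torque": the same for the moment, N m; "grip_width": finger opening in m; "grasp_force": force on a finger pad.
Only numpy, scipy, OpenCV 4.12 (cv2) and the standard library are available. Lean on these libraries where they do the work, as an engineer would, in place of code of your own. Each camera call takes 0.05 s, during which the arm holds its last target. There are 200 camera calls.

## Task

Three sealed gauge cases have come in on the transfer tray: first slide the tray's bolt fully home into its keeper so that the tray cannot roll. Then, one at a time from the left bay to the right as the robot sees them, lift each case well clear, give it a brisk shake in the air above its own bay to feel whether the gauge inside has come loose, and stand it back upright in its bay. Finish holding the case that rattles and do not let go: present it forward, upright and still, a hand's breadth above the tray and with most of it out beyond the tray's far edge, the other two standing in their bays and the things on the bench beside the tray left alone.

Things in the scene. Friction and masses are not known exactly. Their poses are not given: they have to be found in the camera images.
- bolt (a joint): travel of the tray's steel barrel bolt, m: 0 fully drawn, 0.036 fully home (0.036 is its stop); it slides along the tray's +y (to the robot's left) into the keeper; plain friction, about 2 N, stays where left
- bolt_knob (a point): top centre of the bolt's upright steel knob, moving with the bolt: head 17 mm across and 18 mm high on a neck 10 mm across; top 54 mm above the deck, on the tray's left flange. y axis: the way that drives the bolt home. The bolt's straps, 30 mm high above the deck, stand 16 mm to the right of the drawn knob and 20 mm to the left of the homed knob
- keeper (a point): mouth of the keeper's eye at the height of the bolt's axis, on a fixed bracket at the left of the tray, 71 mm high above the bench; y axis along the bolt
- bay_left (a point): centre of the tray's left bay (+y), on the deck, 34 mm above the bench. x: forward, away from the robot; y: left; z up. A bay is 188 by 101 mm between strips 8 mm high and rims 14 mm high; bays are 105 mm apart. Each holds one case, lengthwise along x, up to 15 mm off centre and square with the tray
- bay_middle (a point): centre of the middle bay, as above
- bay_right (a point): centre of the right bay (-y), as above
- tray_far_edge (a point): middle of the tray's far edge, at the deck's height; x points on forward, away from the robot, out beyond the tray
- case_a: one of three identical sealed black gauge cases, told apart only by where they stand: 150 mm long (its x), 58 mm wide (its y), 84 mm high, about 0.5 kg. Origin: centre of the underside, z up. Grip it across the 58 mm, mid-length, 25 to 30 mm below the top; 25 to 45 N holds it, a harder grip makes the wrist readings buzz. Wire handle on the lid up to 93 mm; latch on the -x end, hinge on the +x end
- case_b: a case like case_a. Two of the three hold their gauge (0.28 kg) fast in a foam nest; in the third it has come loose and can run 28 mm either way along the case's x, knocking on the ends (it also rolls to the low end when the case is tipped endwise); at one end it shifts the moment about the case's y axis by 0.08 N m
- case_c: a case like case_a. Which case rattles, and which stands in which bay, changes from run to run; their masses differ by up to 5 percent either way
- dial_gauge: bystander: pressure gauge lying on its back, 100 mm across, 38 mm high, brass stem along its -x; origin under its centre
- spanner: bystander: steel spanner 190 mm long lying flat along its x
- adapter: bystander: brass adapter 34 mm across, 48 mm high, standing; origin under its centre

How it is judged:
By the outcome, as a careful person would: the job done as asked, in the order asked, and still so for the second after the job is handed in, while the arm keeps its last pose, push and grip.
It also fails if it takes over 72 s, if anything falls off the work surface, if the arm or the gripper's body presses on something with over 40 N, if the wrist force passes 120 N, or if a joint passes its speed limit or range.

## Working session

There is one attempt and no reset: what is moved stays moved. The work goes in short steps, Python scripts to look and compute and a tool call to move; the robot and the scene stay as the last step left them, time stands still between calls to the robot, and variables do not carry over. Pictures are saved under pics/ and viewed, at most 10 in all, crops included, and the job is handed in when it is done.

Besides the shell and the picture viewer there is one more tool, called after "Emit:" by a JSON object that holds its "method" and its "body", one argument or row to a line. jog_arm: Moves the arm, as the interface text tells. Its arguments: {"type":"object","properties":{"motion":{"type":"array","items":{"type":"object","properties":{"tx":{"type":"number"},"ty":{"type":"number"},"tz":{"type":"number"},"wx":{"type":"number"},"wy":{"type":"number"},"wz":{"type":"number"},"claw":{"type":"number"}}}},"grip_force":{"type":"number"}},"required":["motion"]}

```bash
mkdir -p pics
cat > h.py <<'E'
import numpy as np, cv2
from workcell import env
def cloud(c):
    h,w=c["range_z"].shape; f=h/2/np.tan(np.radians(c["fov_y"])/2)
    v,u=np.mgrid[:h,:w]; z=c["range_z"]
    P=np.stack([(u-c["cx"])/f*z,(v-c["cy"])/f*z,z],-1)
    E=np.array(c["extrinsics"]); W=P@E[:3,:3].T+E[:3,3]; W[z==0]=np.nan
    return W
def save(c,n): cv2.imwrite(f"pics/{n}.png",cv2.cvtColor(c["image"],cv2.COLOR_RGB2BGR))
E
python3 - <<'E'
from h import *
for n in("top","scene"):
    c=env.camera(n); save(c,n+"1"); np.save(n+"1.npy",cloud(c)); 
s=env.sense(); print({k:np.round(v,3).tolist() for k,v in s.items()})
E
```

```text
{'time_s': 0.1, 'joint_pos': [-81.851, 28.16, 89.347, 0.001, 62.55, -6.052], 'joint_velocities': [-0.036, -0.123, -0.056, -0.087, -0.056, 0.076], 'tau': [0.0, -61.363, -25.86, 0.069, 0.047, -0.0], 'position': [0.153, -0.606, 0.239], 'tcp_rot': [[0.969, 0.245, -0.0], [0.245, -0.969, 0.001], [0.0, -0.001, -1.0]], 'contact_force': [-0.351, 0.054, 0.239], 'ft_torque': [-0.038, 0.009, -0.02], 'grasp_force': 0.0, 'grip_width': 0.095}
```

View pics/top1.png

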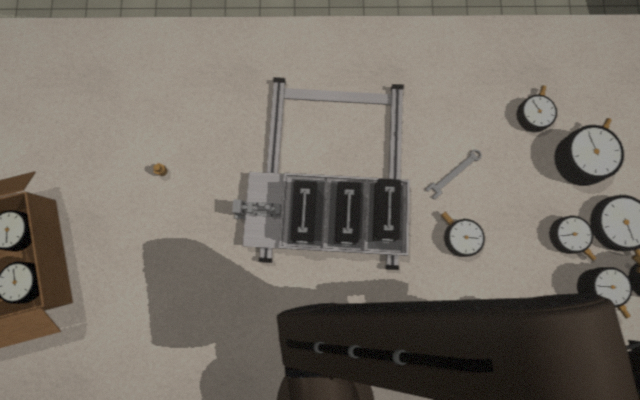

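View pics/scene1.png

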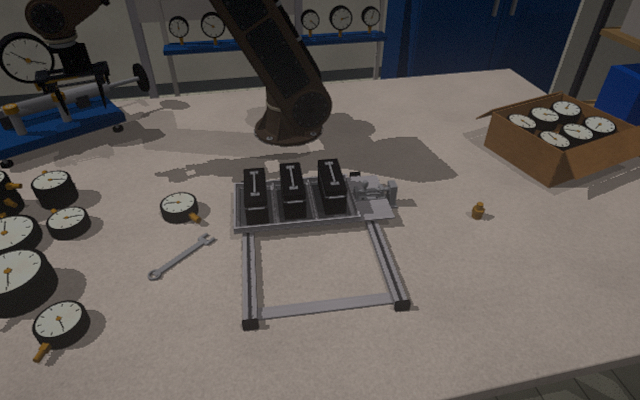

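The top view has forward pointing up. The cases are at about (303,212), (347,212) and (389,210), with the bolt at about (258,209) and the keeper at about (238,208). The dial gauge is at (464,237), the spanner at (455,175) and the adapter at (159,169). The scene view shows the same things from the far side.

Run:
```python
from h import *
W=np.load("top1.npy"); z=W[...,2]
reg=np.zeros(z.shape,bool); reg[165:265,225:415]=1
m=((z>0.108)&(z<0.124)&reg).astype(np.uint8)
n,l,st,ce=cv2.connectedComponentsWithStats(m)
for i in range(1,n):
    if st[i,4]<100: continue
    P=W[l==i]; r=cv2.minAreaRect(P[:,:2].astype(np.float32)*1000)
    print(st[i],"z",np.median(P[:,2]).round(4),"rect",np.round(r[0],1),np.round(r[1],1),round(r[2],1),P[:,:2].min(0).round(3),P[:,:2].max(0).round(3))
# deck/tray outline
m=((z>0.026)&(z<0.06)&reg); P=W[m]; r=cv2.minAreaRect(P[:,:2].astype(np.float32)*1000); print("tray",r)
s=slice(200,220); 
print("bolt zs (mm), rows 196..222, cols 230..285")
for v in range(198,222): print(v,(z[v,230:286:2]*1000).round().astype(int))
print(W[209,258],W[209,238])
d=env.camera("top"); im=cv2.resize(d["image"][165:270,225:415],None,fx=4,fy=4,interpolation=cv2.INTER_CUBIC); cv2.imwrite("pics/topcrop.png",im[...,::-1])
```

```text
[ 376  178   26   63 1354] z 0.1181 rect [ 479.6 -162.6] [ 59.  154.3] 86.2 [ 0.403 -0.196] [ 0.558 -0.129]
[ 291  180   27   63 1343] z 0.118 rect [476.4  47.7] [ 57.9 154.5] 86.4 [0.399 0.015] [0.555 0.079]
[ 336  181   26   63 1335] z 0.118 rect [473.2 -61.9] [ 58.  154.3] 86.5 [ 0.396 -0.095] [ 0.551 -0.03 ]
tray ((464.77447509765625, 3.6470947265625), (457.9429931640625, 237.8173828125), 86.295654296875)
bolt zs (mm), rows 196..222, cols 230..285
198 [ 1  2  1  1  2 -3  0  0 -3 34 33 35 36 36 30 34 33 35 36 29 33 32 32 33
 35 36 33 46]
199 [-3 -1 70 73 73 -3 -1  4 -2 32 33 35 31 31 29 35 36 32 33 33 34 32 34 38
 29 34 36 49]
200 [ 0  0 70 71 71 70 56  0 -1 34 27 34 32 31 34 35 34 35 37 33 34 30 33 34
 34 34 37 42]
201 [ 1  0 71 71 71 72 58  5  8 34 28 34 35 28 35 30 39 34 29 35 33 32 36 36
 35 31 45 47]
202 [                   2                   -1                   68
                   67                   69                   71
                   53                   27                    4
                   38                   64 -9223372036854775808
                   3
[... 3018 characters left out ...]

                   32]
216 [-1  0  1  8  6  7 13  4 32 38 34 36 34 36 38 33 35 31 35 35 34 38 37 40
 33 37 50 33]
217 [ 0  0  3  1  3  3  3  6 30 27 32 27 34 34 35 33 32 33 33 34 36 34 34 33
 33 37 43 32]
218 [ 3  1  3  6  5  3  6  7 31 34 36 37 34 34 36 33 35 33 32 37 34 33 34 33
 31 32 45 33]
219 [ 3 -1 -3 -4 -1 -1  1 -2 34 32 34 31 33 34 36 32 36 33 31 32 35 36 40 36
 30 40 46 34]
220 [ 6 -6  1 -2  3 -2 -1 -5 37 37 31 33 34 36 33 36 35 32 37 37 32 37 36 38
 32 31 48 34]
221 [-1 -3  1 -4  4  1 -3 -2 37 34 35 34 34 33 30 39 35 34 33 37 35 40 32 33
 35 32 45 34]
[0.48993112 0.16869864 0.0570676 ] [0.48848547 0.21839734 0.06963137]<stdin>:14: RuntimeWarning: invalid value encountered in cast
```

View pics/topcrop.png

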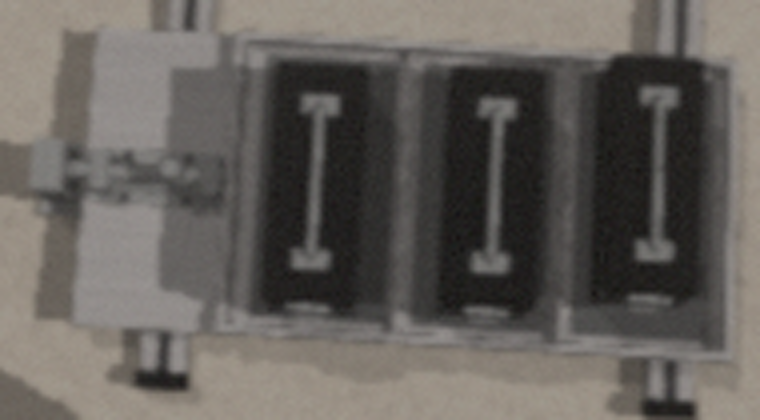

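The crop shows the tray yawed about -3.7° (its left end is further forward). The drawn knob is at about crop (180,168), between straps at about (125,165) and (208,180), with the keeper at (47,165). Next I measure the knob and the tray's edges.

```bash
cat >> h.py <<'E'
YAW=-3.7
def rows(*targets):
    """world targets (x,y,z,yaw of tool x deg) -> tool-frame shift, tool pointing down"""
    s=env.sense(); R=np.array(s["tcp_rot"]); p=np.array(s["position"])
    y0=np.degrees(np.arctan2(R[1,0],R[0,0]))
    for t in targets: print(t,"->",(R.T@(np.array(t[:3])-p)*1000).round(1),"wz",round(y0-t[3],1))
E
python3 - <<'E'
from h import *
W=np.load("top1.npy"); z=W[...,2]
m=np.zeros(z.shape,bool); m[196:218,256:276]=1
P=W[m&(z>0.076)]; print("knob",len(P),P.mean(0),np.median(P,0),P.min(0),P.max(0))
m[:]=0;m[196:218,230:242]=1
P=W[m&(z>0.066)&(z<0.078)]; print("keeper",P.mean(0),P.min(0),P.max(0))
# tray edges per column
for u in (255,262,300,320,345,365,400):
    col=W[150:275,u]; ok=(col[:,2]>0.026)&(col[:,2]<0.06); print(u,col[ok][[0,-1]].round(3).tolist())
for v in (190,225,240):
    r=W[v,235:425]; ok=(r[:,2]>0.026)&(r[:,2]<0.06); print(v,r[ok][[0,-1]].round(3).tolist())
kx,ky=np.median(W[196:218,256:276][z[196:218,256:276]>0.076],0)[:2]
a=np.radians(-3.7); Y=np.array([-np.sin(a),np.cos(a)])
q=np.array([kx,ky])-0.035*Y
rows((.43,-.3,.24,-3.7),(*q,.2,-3.7),(*q,.096,-3.7)); print(q)
E
```

```text
knob 36 [0.49106903 0.14055945 0.08608476] [0.49073463 0.13993457 0.08665006] [0.48379419 0.13245822 0.07635002] [0.49882914 0.14719894 0.09260487]
keeper [0.49695528 0.22147251 0.07071607] [0.48013947 0.21066966 0.06635125] [0.51448578 0.2318915  0.0746732 ]
255 [[0.594, 0.181, 0.034], [0.396, 0.178, 0.033]]
262 [[0.594, 0.163, 0.031], [0.362, 0.16, 0.026]]
300 [[0.587, 0.06, 0.05], [0.387, 0.061, 0.032]]
320 [[0.581, 0.007, 0.047], [0.384, 0.008, 0.043]]
345 [[0.578, -0.06, 0.049], [0.38, -0.056, 0.05]]
365 [[0.575, -0.112, 0.051], [0.378, -0.108, 0.041]]
400 [[0.569, -0.206, 0.048], [0.371, -0.198, 0.049]]
190 [[0.545, 0.199, 0.033], [0.539, -0.229, 0.047]]
225 [[0.451, 0.205, 0.033], [0.447, -0.222, 0.045]]
240 [[0.412, 0.207, 0.032], [0.407, -0.22, 0.05]]
(0.43, -0.3, 0.24, -3.7) -> [ 343.3 -228.5   -0.6] wz 17.9
(np.float64(0.4884760014068671), np.float64(0.10500752297114392), 0.2, -3.7) -> [ 499.3 -606.8   39.7] wz 17.9
(np.float64(0.4884760014068671), np.float64(0.10500752297114392), 0.096, -3.7) -> [ 499.3 -606.7  143.7] wz 17.9
[0.488476   0.10500752]
```

Emit:
{"method": "jog_arm", "body": {
  "motion": [
    {"tx": 343, "ty": -228, "tz": 0, "wz": 17.9, "claw": 0},
    {"tx": 343, "ty": -228, "tz": 0, "wz": 17.9, "claw": 0},
    {"tx": 343, "ty": -228, "tz": 0, "wz": 17.9, "claw": 0},
    {"tx": 343, "ty": -228, "tz": 0, "wz": 17.9, "claw": 0},
    {"tx": 343, "ty": -228, "tz": 0, "wz": 17.9, "claw": 0},
    {"tx": 343, "ty": -228, "tz": 0, "wz": 17.9, "claw": 0},
    {"tx": 343, "ty": -228, "tz": 0, "wz": 17.9, "claw": 0},
    {"tx": 499, "ty": -607, "tz": 40, "wz": 17.9, "claw": 0},
    {"tx": 499, "ty": -607, "tz": 40, "wz": 17.9, "claw": 0},
    {"tx": 499, "ty": -607, "tz": 40, "wz": 17.9, "claw": 0},
    {"tx": 499, "ty": -607, "tz": 40, "wz": 17.9, "claw": 0},
    {"tx": 499, "ty": -607, "tz": 40, "wz": 17.9, "claw": 0},
    {"tx": 499, "ty": -607, "tz": 40, "wz": 17.9, "claw": 0},
    {"tx": 499, "ty": -607, "tz": 40, "wz": 17.9, "claw": 0},
    {"tx": 499, "ty": -607, "tz": 40, "wz": 17.9, "claw": 0},
    {"tx": 499, "ty": -607, "tz": 40, "wz": 17.9, "claw": 0},
    {"tx": 499, "ty": -607, "tz": 40, "wz": 17.9, "claw": 0},
    {"tx": 499, "ty": -607, "tz": 40, "wz": 17.9, "claw": 0}
  ]
}}

```text
schema error: expected keys tx, ty, tz, wx, wy, wz, claw
```

Run:
```python
from h import *
a=np.radians(-3.7); Y=np.array([-np.sin(a),np.cos(a)]);k=np.array([.4908,.140])
q=k-.031*Y
rows((*q,.098,-3.7),(*(k+(.036-.0205)*Y),.098,-3.7))
s=env.sense();print(s["position"],s["joint_pos"],s["contact_force"])
```

```text
(np.float64(0.4887994984441583), np.float64(0.10906461583356247), 0.098, -3.7) -> [ 500.6 -610.6  141.7] wz 17.9
(np.float64(0.4918002507779209), np.float64(0.15546769208321878), 0.098, -3.7) -> [ 514.9 -654.8  141.8] wz 17.9
[ 0.15326899 -0.60575465  0.23921521] [-8.18546083e+01  2.81547586e+01  8.93415317e+01 -1.01780531e-03
  6.25500320e+01 -6.05132005e+00] [ 0.39285     0.20985861 -0.92793448]
```

All keys needed.

Emit:
{"method": "jog_arm", "body": {
  "motion": [
    {"tx": 343, "ty": -228, "tz": 0, "wx": 0, "wy": 0, "wz": 17.9, "claw": 0},
    {"tx": 343, "ty": -228, "tz": 0, "wx": 0, "wy": 0, "wz": 17.9, "claw": 0},
    {"tx": 343, "ty": -228, "tz": 0, "wx": 0, "wy": 0, "wz": 17.9, "claw": 0},
    {"tx": 343, "ty": -228, "tz": 0, "wx": 0, "wy": 0, "wz": 17.9, "claw": 0},
    {"tx": 343, "ty": -228, "tz": 0, "wx": 0, "wy": 0, "wz": 17.9, "claw": 0},
    {"tx": 343, "ty": -228, "tz": 0, "wx": 0, "wy": 0, "wz": 17.9, "claw": 0},
    {"tx": 343, "ty": -228, "tz": 0, "wx": 0, "wy": 0, "wz": 17.9, "claw": 0},
    {"tx": 499, "ty": -607, "tz": 40, "wx": 0, "wy": 0, "wz": 17.9, "claw": 0},
    {"tx": 499, "ty": -607, "tz": 40, "wx": 0, "wy": 0, "wz": 17.9, "claw": 0},
    {"tx": 499, "ty": -607, "tz": 40, "wx": 0, "wy": 0, "wz": 17.9, "claw": 0},
    {"tx": 499, "ty": -607, "tz": 40, "wx": 0, "wy": 0, "wz": 17.9, "claw": 0},
    {"tx": 499, "ty": -607, "tz": 40, "wx": 0, "wy": 0, "wz": 17.9, "claw": 0},
    {"tx": 499, "ty": -607, "tz": 40, "wx": 0, "wy": 0, "wz": 17.9, "claw": 0},
    {"tx": 499, "ty": -607, "tz": 40, "wx": 0, "wy": 0, "wz": 17.9, "claw": 0},
    {"tx": 499, "ty": -607, "tz": 40, "wx": 0, "wy": 0, "wz": 17.9, "claw": 0},
    {"tx": 499, "ty": -607, "tz": 40, "wx": 0, "wy": 0, "wz": 17.9, "claw": 0},
    {"tx": 499, "ty": -607, "tz": 40, "wx": 0, "wy": 0, "wz": 17.9, "claw": 0},
    {"tx": 499, "ty": -607, "tz": 40, "wx": 0, "wy": 0, "wz": 17.9, "claw": 0}
  ]
}}

```text
time_s: 1.95
position: [0.4881, 0.1065, 0.1992]
tcp_rot: [[0.998, -0.061, -0.001], [-0.061, -0.998, -0.0], [-0.001, 0.0, -1.0]]
contact_force: [0.4, -0.2, 0.5]
grip_width: 0.0008
grasp_force: 0.0
```

Run:
```python
from h import *
a=np.radians(-3.7); Y=np.array([-np.sin(a),np.cos(a)]);k=np.array([.4908,.140])
q=k-.031*Y
rows((*q,.098,-3.7),(*(k+(.036-.0205)*Y),.098,-3.7))
s=env.sense();print(s["time_s"],s["position"],s["tcp_rot"],s["contact_force"],s["grip_width"])
c=env.camera("wrist"); save(c,"wrist1")
```

```text
(np.float64(0.4887994984441583), np.float64(0.10906461583356247), 0.098, -3.7) -> [  0.6  -2.7 101.2] wz 0.2
(np.float64(0.4918002507779209), np.float64(0.15546769208321878), 0.098, -3.7) -> [  0.8 -49.2 101.1] wz 0.2
1.95 [0.48809168 0.10647219 0.19916042] [[ 9.98118592e-01 -6.13083779e-02 -7.47845097e-04]
 [-6.13085170e-02 -9.98118850e-01 -1.64388284e-04]
 [-7.36359909e-04  2.09928276e-04 -9.99999707e-01]] [ 0.41270985 -0.21625208  0.50472896] 0.0008222100748065946
```

View pics/wrist1.png

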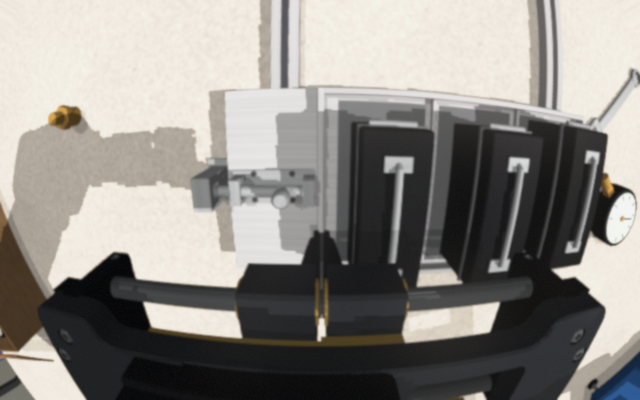

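The wrist view shows the knob at (280,198), with the closed fingers in the gap between it and the left case. I'll go down and push.

Emit:
{"method": "jog_arm", "body": {
  "motion": [
    {"tx": 1, "ty": -3, "tz": 50, "wx": 0, "wy": 0, "wz": 0, "claw": 0},
    {"tx": 1, "ty": -3, "tz": 90, "wx": 0, "wy": 0, "wz": 0, "claw": 0},
    {"tx": 1, "ty": -3, "tz": 101, "wx": 0, "wy": 0, "wz": 0, "claw": 0},
    {"tx": 1, "ty": -3, "tz": 101, "wx": 0, "wy": 0, "wz": 0, "claw": 0},
    {"tx": 1, "ty": -12, "tz": 101, "wx": 0, "wy": 0, "wz": 0, "claw": 0},
    {"tx": 1, "ty": -20, "tz": 101, "wx": 0, "wy": 0, "wz": 0, "claw": 0},
    {"tx": 1, "ty": -28, "tz": 101, "wx": 0, "wy": 0, "wz": 0, "claw": 0},
    {"tx": 1, "ty": -36, "tz": 101, "wx": 0, "wy": 0, "wz": 0, "claw": 0},
    {"tx": 1, "ty": -42, "tz": 101, "wx": 0, "wy": 0, "wz": 0, "claw": 0},
    {"tx": 1, "ty": -45, "tz": 101, "wx": 0, "wy": 0, "wz": 0, "claw": 0},
    {"tx": 1, "ty": -45, "tz": 101, "wx": 0, "wy": 0, "wz": 0, "claw": 0}
  ]
}}

```text
time_s: 3.1
position: [0.492, 0.1503, 0.0986]
tcp_rot: [[0.998, -0.064, -0.0], [-0.064, -0.998, -0.0], [-0.0, 0.0, -1.0]]
contact_force: [0.5, -0.5, -0.7]
grip_width: 0.0004
grasp_force: 0.1
```

Emit:
{"method": "jog_arm", "body": {
  "motion": [
    {"tx": 0, "ty": -2, "tz": 0, "wx": 0, "wy": 0, "wz": 0, "claw": 0},
    {"tx": 0, "ty": -4, "tz": 0, "wx": 0, "wy": 0, "wz": 0, "claw": 0},
    {"tx": 0, "ty": -5, "tz": 0, "wx": 0, "wy": 0, "wz": 0, "claw": 0}
  ]
}}

```text
time_s: 3.4
position: [0.4922, 0.1547, 0.0984]
tcp_rot: [[0.998, -0.065, -0.001], [-0.065, -0.998, -0.0], [-0.001, 0.0, -1.0]]
contact_force: [-0.2, -1.2, 0.6]
grip_width: 0.0006
grasp_force: 0.8
```

Emit:
{"method": "jog_arm", "body": {
  "motion": [
    {"tx": 0, "ty": -1, "tz": 0, "wx": 0, "wy": 0, "wz": 0, "claw": 0},
    {"tx": 0, "ty": -2, "tz": 0, "wx": 0, "wy": 0, "wz": 0, "claw": 0},
    {"tx": 0, "ty": -3, "tz": 0, "wx": 0, "wy": 0, "wz": 0, "claw": 0}
  ]
}}

```text
time_s: 3.7
position: [0.4923, 0.1572, 0.0984]
tcp_rot: [[0.998, -0.064, -0.001], [-0.064, -0.998, -0.001], [-0.001, 0.001, -1.0]]
contact_force: [0.7, -12.7, 2.4]
grip_width: 0.0007
grasp_force: 6.1
```

Emit:
{"method": "jog_arm", "body": {
  "motion": [
    {"tx": 0, "ty": -1, "tz": 0, "wx": 0, "wy": 0, "wz": 0, "claw": 0},
    {"tx": 0, "ty": -1, "tz": 0, "wx": 0, "wy": 0, "wz": 0, "claw": 0}
  ]
}}

```text
time_s: 3.9
position: [0.4924, 0.1574, 0.0985]
tcp_rot: [[0.998, -0.064, -0.001], [-0.064, -0.998, -0.002], [-0.001, 0.002, -1.0]]
contact_force: [-0.5, -15.9, 3.1]
grip_width: 0.0001
grasp_force: 7.4
```

The force rises without further travel, so the bolt is at its stop. I'll back off and go over the left case.

Emit:
{"method": "jog_arm", "body": {
  "motion": [
    {"tx": 0, "ty": 8, "tz": 0, "wx": 0, "wy": 0, "wz": 0, "claw": 0},
    {"tx": 0, "ty": 10, "tz": -45, "wx": 0, "wy": 0, "wz": 0, "claw": 0},
    {"tx": 0, "ty": 30, "tz": -85, "wx": 0, "wy": 0, "wz": 0, "claw": 100},
    {"tx": -9, "ty": 70, "tz": -85, "wx": 0, "wy": 0, "wz": 0, "claw": 100},
    {"tx": -9, "ty": 110, "tz": -85, "wx": 0, "wy": 0, "wz": 0, "claw": 100},
    {"tx": -9, "ty": 110, "tz": -85, "wx": 0, "wy": 0, "wz": 0, "claw": 100}
  ]
}}

```text
time_s: 4.5
position: [0.4763, 0.0466, 0.184]
tcp_rot: [[0.998, -0.068, 0.001], [-0.068, -0.998, -0.0], [0.001, 0.0, -1.0]]
contact_force: [-0.2, 1.3, 0.2]
grip_width: 0.0273
grasp_force: 0.0
```

```bash
cat >> h.py <<'E'
C=dict(L=(.4764,.0477),M=(.4732,-.0619),R=(.4796,-.1626))
E
python3 - <<'E'
from h import *
s=env.sense();print(s["time_s"],s["position"],s["contact_force"],s["ft_torque"],s["grip_width"])
rows((*C["L"],.097,-3.7))
c=env.camera("wrist"); save(c,"wrist2")
E
```

```text
4.5 [0.4762598  0.04659714 0.18399386] [-0.22891676  1.27095819  0.18240945] [ 0.0179303   0.05583148 -0.00305394] 0.027322494950175826
(0.4764, 0.0477, 0.097, -3.7) -> [ 0.  -1.1 87. ] wz -0.2
```

View pics/wrist2.png

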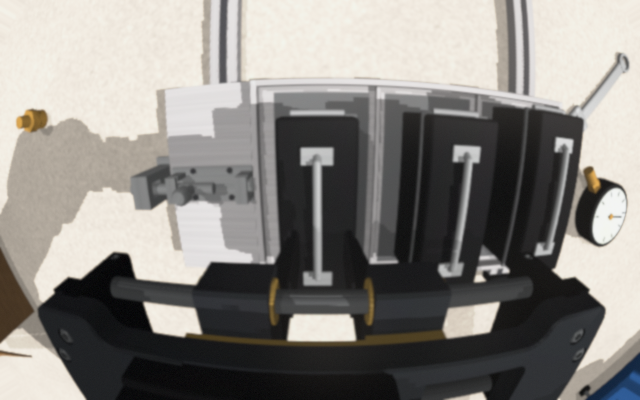

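The knob now stands at (175,190), next to the keeper, so the bolt is home. I'll open fully, go down and grip.

Emit:
{"method": "jog_arm", "body": {
  "grip_force": 38,
  "motion": [
    {"tx": 0, "ty": -1, "tz": 0, "wx": 0, "wy": 0, "wz": 0, "claw": 100},
    {"tx": 0, "ty": -1, "tz": 0, "wx": 0, "wy": 0, "wz": 0, "claw": 100},
    {"tx": 0, "ty": -1, "tz": 0, "wx": 0, "wy": 0, "wz": 0, "claw": 100},
    {"tx": 0, "ty": -1, "tz": 0, "wx": 0, "wy": 0, "wz": 0, "claw": 100},
    {"tx": 0, "ty": -1, "tz": 0, "wx": 0, "wy": 0, "wz": 0, "claw": 100},
    {"tx": 0, "ty": -1, "tz": 0, "wx": 0, "wy": 0, "wz": 0, "claw": 100},
    {"tx": 0, "ty": -1, "tz": 10, "wx": 0, "wy": 0, "wz": 0, "claw": 100},
    {"tx": 0, "ty": -1, "tz": 35, "wx": 0, "wy": 0, "wz": 0, "claw": 100},
    {"tx": 0, "ty": -1, "tz": 65, "wx": 0, "wy": 0, "wz": 0, "claw": 100},
    {"tx": 0, "ty": -1, "tz": 87, "wx": 0, "wy": 0, "wz": 0, "claw": 100},
    {"tx": 0, "ty": -1, "tz": 87, "wx": 0, "wy": 0, "wz": 0, "claw": 50},
    {"tx": 0, "ty": -1, "tz": 87, "wx": 0, "wy": 0, "wz": 0, "claw": 40},
    {"tx": 0, "ty": -1, "tz": 87, "wx": 0, "wy": 0, "wz": 0, "claw": 40},
    {"tx": 0, "ty": -1, "tz": 87, "wx": 0, "wy": 0, "wz": 0, "claw": 40},
    {"tx": 0, "ty": -1, "tz": 87, "wx": 0, "wy": 0, "wz": 0, "claw": 40},
    {"tx": 0, "ty": -1, "tz": 87, "wx": 0, "wy": 0, "wz": 0, "claw": 40},
    {"tx": 0, "ty": -1, "tz": 87, "wx": 0, "wy": 0, "wz": 0, "claw": 40}
  ]
}}

```text
time_s: 6.25
position: [0.477, 0.0504, 0.0973]
tcp_rot: [[0.998, -0.065, 0.001], [-0.065, -0.998, -0.0], [0.001, 0.0, -1.0]]
contact_force: [0.1, -1.8, 7.2]
grip_width: 0.0579
grasp_force: 38.0
```

Emit:
{"method": "jog_arm", "body": {
  "motion": [
    {"tx": 0, "ty": 0, "tz": -20, "wx": 0, "wy": 0, "wz": 0, "claw": 40},
    {"tx": 0, "ty": 0, "tz": -60, "wx": 0, "wy": 0, "wz": 0, "claw": 40},
    {"tx": 0, "ty": 0, "tz": -100, "wx": 0, "wy": 0, "wz": 0, "claw": 40},
    {"tx": 0, "ty": 0, "tz": -120, "wx": 0, "wy": 0, "wz": 0, "claw": 40},
    {"tx": 0, "ty": 0, "tz": -120, "wx": 0, "wy": 0, "wz": 0, "claw": 40},
    {"tx": 25, "ty": 0, "tz": -120, "wx": 0, "wy": 0, "wz": 0, "claw": 40},
    {"tx": -23, "ty": 0, "tz": -120, "wx": 0, "wy": 0, "wz": 0, "claw": 40},
    {"tx": 25, "ty": 0, "tz": -120, "wx": 0, "wy": 0, "wz": 0, "claw": 40},
    {"tx": -23, "ty": 0, "tz": -120, "wx": 0, "wy": 0, "wz": 0, "claw": 40},
    {"tx": 25, "ty": 0, "tz": -120, "wx": 0, "wy": 0, "wz": 0, "claw": 40},
    {"tx": 25, "ty": 0, "tz": -120, "wx": 0, "wy": 0, "wz": 0, "claw": 40},
    {"tx": 25, "ty": 0, "tz": -120, "wx": 0, "wy": 0, "wz": 0, "claw": 40},
    {"tx": 25, "ty": 0, "tz": -120, "wx": 0, "wy": 0, "wz": 0, "claw": 40},
    {"tx": 25, "ty": 0, "tz": -120, "wx": 0, "wy": 0, "wz": 0, "claw": 40}
  ]
}}

```text
time_s: 7.65
position: [0.5013, 0.049, 0.2162]
tcp_rot: [[0.998, -0.065, -0.001], [-0.065, -0.998, -0.0], [-0.001, 0.0, -1.0]]
contact_force: [0.1, -0.8, -5.4]
grip_width: 0.0574
grasp_force: 38.0
```

```bash
cat > s.py <<'E'
from h import *
L=[]
for i in range(4):
    s=env.sense(); L.append(np.r_[s["contact_force"],s["ft_torque"]])
R=np.array(s["tcp_rot"]); L=np.array(L).mean(0)
print(s["time_s"],np.round(s["position"],4),"F",L[:3].round(2),"M tool",(R.T@L[3:]).round(3),s["grip_width"],"tilt",np.round(R[:,2],4))
E
python3 s.py
```

```text
7.65 [0.5013 0.049  0.2162] F [ 0.07 -0.76 -5.38] M tool [0.009 0.021 0.009] 0.057395632301353555 tilt [-6.e-04 -1.e-04 -1.e+00]
```

Emit:
{"method": "jog_arm", "body": {
  "motion": [
    {"tx": -48, "ty": 0, "tz": 0, "wx": 0, "wy": 0, "wz": 0, "claw": 40},
    {"tx": 0, "ty": 0, "tz": 0, "wx": 0, "wy": 0, "wz": 0, "claw": 40},
    {"tx": -48, "ty": 0, "tz": 0, "wx": 0, "wy": 0, "wz": 0, "claw": 40},
    {"tx": 0, "ty": 0, "tz": 0, "wx": 0, "wy": 0, "wz": 0, "claw": 40},
    {"tx": -48, "ty": 0, "tz": 0, "wx": 0, "wy": 0, "wz": 0, "claw": 40},
    {"tx": -48, "ty": 0, "tz": 0, "wx": 0, "wy": 0, "wz": 0, "claw": 40},
    {"tx": -48, "ty": 0, "tz": 0, "wx": 0, "wy": 0, "wz": 0, "claw": 40},
    {"tx": -48, "ty": 0, "tz": 0, "wx": 0, "wy": 0, "wz": 0, "claw": 40},
    {"tx": -48, "ty": 0, "tz": 0, "wx": 0, "wy": 0, "wz": 0, "claw": 40}
  ]
}}

```text
time_s: 8.55
position: [0.4543, 0.052, 0.217]
tcp_rot: [[0.998, -0.065, 0.002], [-0.065, -0.998, -0.0], [0.002, 0.0, -1.0]]
contact_force: [-0.1, 0.5, -5.6]
grip_width: 0.0576
grasp_force: 38.0
```

```bash
python3 s.py; python3 -c "
from h import *
s=env.sense();p=s['position'];rows((.477,.0495,p[2],-3.7),(.477,.0495,.1,-3.7))"
```

```text
8.55 [0.4543 0.052  0.217 ] F [-0.12  0.49 -5.6 ] M tool [0.101 0.029 0.06 ] 0.05756913374939423 tilt [ 1.6e-03 -1.0e-04 -1.0e+00]
(0.477, 0.0495, np.float64(0.21701927621892217), -3.7) -> [22.8  1.   0. ] wz -0.0
(0.477, 0.0495, 0.1, -3.7) -> [ 22.6   1.  117.1] wz -0.0
```

Emit:
{"method": "jog_arm", "body": {
  "motion": [
    {"tx": 23, "ty": 1, "tz": 0, "wx": 0, "wy": 8, "wz": 0, "claw": 40},
    {"tx": 23, "ty": 1, "tz": 0, "wx": 0, "wy": 12, "wz": 0, "claw": 40},
    {"tx": 23, "ty": 1, "tz": 0, "wx": 0, "wy": 12, "wz": 0, "claw": 40},
    {"tx": 23, "ty": 1, "tz": 0, "wx": 0, "wy": 12, "wz": 0, "claw": 40},
    {"tx": 23, "ty": 1, "tz": 0, "wx": 0, "wy": 12, "wz": 0, "claw": 40},
    {"tx": 23, "ty": 1, "tz": 0, "wx": 0, "wy": 12, "wz": 0, "claw": 40}
  ]
}}

```text
time_s: 9.15
position: [0.4769, 0.0495, 0.2166]
tcp_rot: [[0.976, -0.065, 0.207], [-0.063, -0.998, -0.013], [0.207, 0.0, -0.978]]
contact_force: [0.2, 0.6, -4.8]
grip_width: 0.0581
grasp_force: 38.0
```

```bash
python3 s.py
```

```text
9.15 [0.4769 0.0495 0.2166] F [ 0.16  0.57 -4.77] M tool [ 0.022 -0.253 -0.006] 0.05808150421272977 tilt [ 0.2068 -0.0135 -0.9783]
```

Emit:
{"method": "jog_arm", "body": {
  "motion": [
    {"tx": 0, "ty": 0, "tz": 0, "wx": 0, "wy": -8, "wz": 0, "claw": 40},
    {"tx": 0, "ty": 0, "tz": 0, "wx": 0, "wy": -16, "wz": 0, "claw": 40},
    {"tx": 0, "ty": 0, "tz": 0, "wx": 0, "wy": -24, "wz": 0, "claw": 40},
    {"tx": 0, "ty": 0, "tz": 0, "wx": 0, "wy": -24, "wz": 0, "claw": 40},
    {"tx": 0, "ty": 0, "tz": 0, "wx": 0, "wy": -24, "wz": 0, "claw": 40},
    {"tx": 0, "ty": 0, "tz": 0, "wx": 0, "wy": -24, "wz": 0, "claw": 40},
    {"tx": 0, "ty": 0, "tz": 0, "wx": 0, "wy": -24, "wz": 0, "claw": 40}
  ]
}}

```text
time_s: 9.85
position: [0.4761, 0.0497, 0.2169]
tcp_rot: [[0.977, -0.064, -0.206], [-0.063, -0.998, 0.013], [-0.206, 0.0, -0.979]]
contact_force: [-0.5, 0.3, -5.7]
grip_width: 0.0578
grasp_force: 38.0
```

```bash
python3 s.py
```

```text
9.85 [0.4761 0.0497 0.2169] F [-0.49  0.34 -5.72] M tool [ 0.06   0.231 -0.025] 0.057826937183629974 tilt [-0.2056  0.0132 -0.9785]
```

Emit:
{"method": "jog_arm", "body": {
  "motion": [
    {"tx": 0, "ty": 0, "tz": 0, "wx": 0, "wy": 8, "wz": 0, "claw": 40},
    {"tx": 0, "ty": 0, "tz": 0, "wx": 0, "wy": 12, "wz": 0, "claw": 40},
    {"tx": 0, "ty": 0, "tz": 0, "wx": 0, "wy": 12, "wz": 0, "claw": 40},
    {"tx": 0, "ty": 0, "tz": 0, "wx": 0, "wy": 12, "wz": 0, "claw": 40}
  ]
}}

```text
time_s: 10.25
position: [0.4764, 0.0496, 0.2172]
tcp_rot: [[0.998, -0.064, -0.001], [-0.064, -0.998, -0.0], [-0.001, 0.0, -1.0]]
contact_force: [-0.7, 0.1, -5.3]
grip_width: 0.0583
grasp_force: 38.0
```

```bash
python3 s.py;  python3 -c "
from h import *
rows((.477,.0495,.12,-3.7),(.477,.0495,.098,-3.7))"
```

```text
10.25 [0.4764 0.0496 0.2172] F [-0.67  0.06 -5.28] M tool [ 0.072 -0.083  0.029] 0.05826820593764193 tilt [-6.e-04 -0.e+00 -1.e+00]
(0.477, 0.0495, 0.12, -3.7) -> [ 0.7  0.1 97.2] wz 0.0
(0.477, 0.0495, 0.098, -3.7) -> [7.000e-01 1.000e-01 1.192e+02] wz 0.0
```

```bash
sed -i 's/^for i in range(4):/for i in range(6):\n    i and env.camera("top")/; s/; L=np.array(L).mean(0)/; print("My",(np.array(L)[:,3:]@R)[:,1].round(3)); L=np.array(L).mean(0)/' s.py; python3 s.py
```

```text
My [-0.083 -0.074 -0.06  -0.066 -0.048 -0.042]
10.5 [0.4769 0.0495 0.2164] F [-0.22  0.12 -5.17] M tool [ 0.028 -0.062  0.   ] 0.05767586715121377 tilt [-9.e-04 -1.e-04 -1.e+00]
```

Emit:
{"method": "jog_arm", "body": {
  "motion": [
    {"tx": 0, "ty": 0, "tz": 0, "wx": 0, "wy": 8, "wz": 0, "claw": 40},
    {"tx": 0, "ty": 0, "tz": 0, "wx": 0, "wy": 12, "wz": 0, "claw": 40},
    {"tx": 0, "ty": 0, "tz": 0, "wx": 0, "wy": 12, "wz": 0, "claw": 40},
    {"tx": 0, "ty": 0, "tz": 0, "wx": 0, "wy": 12, "wz": 0, "claw": 40},
    {"tx": 0, "ty": 0, "tz": 0, "wx": 0, "wy": 4, "wz": 0, "claw": 40},
    {"tx": 0, "ty": 0, "tz": 0, "wx": 0, "wy": 0, "wz": 0, "claw": 40},
    {"tx": 0, "ty": 0, "tz": 0, "wx": 0, "wy": 0, "wz": 0, "claw": 40}
  ]
}}

```text
time_s: 11.2
position: [0.4784, 0.0493, 0.2164]
tcp_rot: [[0.998, -0.065, -0.002], [-0.065, -0.998, 0.0], [-0.002, 0.0, -1.0]]
contact_force: [0.4, -0.4, -5.5]
grip_width: 0.0582
grasp_force: 38.0
```

```bash
python3 s.py;  python3 -c "
from h import *
rows((.477,.0495,.12,-3.7),(.477,.0495,.098,-3.7))"
```

```text
My [0.121 0.043 0.072 0.052 0.051 0.087]
11.45 [0.4763 0.0496 0.2165] F [-0.05 -0.34 -5.47] M tool [0.017 0.071 0.012] 0.05764614580760892 tilt [ 5.e-04 -1.e-04 -1.e+00]
(0.477, 0.0495, 0.12, -3.7) -> [ 0.7  0.  96.5] wz -0.0
(0.477, 0.0495, 0.098, -3.7) -> [  0.7   0.  118.5] wz -0.0
```

The left case's moment flips sign with tipping (-0.06 to +0.07), so it looks loose. I'll set it back and compare the others.

Emit:
{"method": "jog_arm", "body": {
  "motion": [
    {"tx": 0, "ty": 0, "tz": 45, "wx": 0, "wy": 0, "wz": 0, "claw": 40},
    {"tx": 0, "ty": 0, "tz": 85, "wx": 0, "wy": 0, "wz": 0, "claw": 40},
    {"tx": 0, "ty": 0, "tz": 108, "wx": 0, "wy": 0, "wz": 0, "claw": 40},
    {"tx": 0, "ty": 0, "tz": 114, "wx": 0, "wy": 0, "wz": 0, "claw": 40},
    {"tx": 0, "ty": 0, "tz": 118, "wx": 0, "wy": 0, "wz": 0, "claw": 40},
    {"tx": 0, "ty": 0, "tz": 120, "wx": 0, "wy": 0, "wz": 0, "claw": 40},
    {"tx": 0, "ty": 0, "tz": 120, "wx": 0, "wy": 0, "wz": 0, "claw": 40}
  ]
}}

```text
time_s: 12.15
position: [0.4781, 0.0495, 0.0988]
tcp_rot: [[0.998, -0.064, 0.005], [-0.064, -0.998, -0.0], [0.005, 0.0, -1.0]]
contact_force: [1.1, -0.1, 2.7]
grip_width: 0.0578
grasp_force: 38.0
```

Emit:
{"method": "jog_arm", "body": {
  "motion": [
    {"tx": 0, "ty": 0, "tz": 0, "wx": 0, "wy": 0, "wz": 0, "claw": 100},
    {"tx": 0, "ty": 0, "tz": 0, "wx": 0, "wy": 0, "wz": 0, "claw": 100},
    {"tx": 0, "ty": 0, "tz": 0, "wx": 0, "wy": 0, "wz": 0, "claw": 100},
    {"tx": 0, "ty": 0, "tz": 0, "wx": 0, "wy": 0, "wz": 0, "claw": 100},
    {"tx": 0, "ty": 0, "tz": -40, "wx": 0, "wy": 0, "wz": 0, "claw": 100},
    {"tx": 0, "ty": 0, "tz": -85, "wx": 0, "wy": 0, "wz": 0, "claw": 100},
    {"tx": 2, "ty": 40, "tz": -90, "wx": 0, "wy": 0, "wz": 0, "claw": 100},
    {"tx": 2, "ty": 80, "tz": -90, "wx": 0, "wy": 0, "wz": 0, "claw": 100},
    {"tx": 2, "ty": 111, "tz": -90, "wx": 0, "wy": 0, "wz": 0, "claw": 100},
    {"tx": 2, "ty": 111, "tz": -90, "wx": 0, "wy": 0, "wz": 0, "claw": 100}
  ]
}}

```text
time_s: 13.15
position: [0.4714, -0.064, 0.1868]
tcp_rot: [[0.998, -0.068, 0.001], [-0.068, -0.998, -0.001], [0.001, 0.0, -1.0]]
contact_force: [-0.4, 0.1, -0.4]
grip_width: 0.0952
grasp_force: 0.0
```

Run:
```python
from h import *
c=env.camera("wrist"); save(c,"wrist3")
s=env.sense();print(s["time_s"],s["position"],s["grip_width"]); rows((*C["M"],.097,-3.7),(*C["M"],.217,-3.7))
```

```text
13.2 [ 0.47128936 -0.06262365  0.18664546] 0.09520986392889678
(0.4732, -0.0619, 0.097, -3.7) -> [ 1.9 -0.9 89.6] wz -0.2
(0.4732, -0.0619, 0.217, -3.7) -> [  1.9  -0.8 -30.4] wz -0.2
```

View pics/wrist3.png

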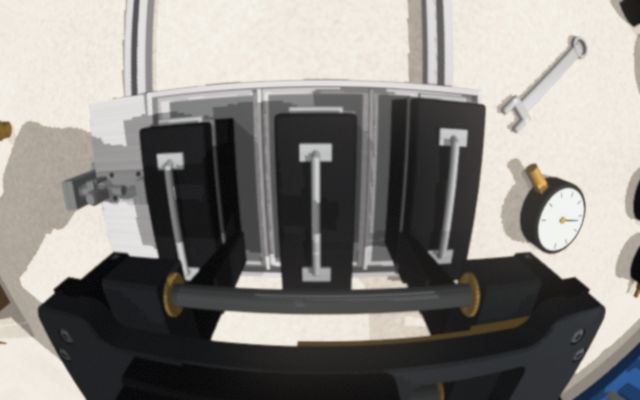

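The left case stands square in its bay, and the middle one lies centred between the open fingers at (315,200). Next is the grip on the middle case.

Emit:
{"method": "jog_arm", "body": {
  "motion": [
    {"tx": 2, "ty": -1, "tz": 40, "wx": 0, "wy": 0, "wz": 0, "claw": 100},
    {"tx": 2, "ty": -1, "tz": 75, "wx": 0, "wy": 0, "wz": 0, "claw": 100},
    {"tx": 2, "ty": -1, "tz": 90, "wx": 0, "wy": 0, "wz": 0, "claw": 100},
    {"tx": 2, "ty": -1, "tz": 90, "wx": 0, "wy": 0, "wz": 0, "claw": 50},
    {"tx": 2, "ty": -1, "tz": 90, "wx": 0, "wy": 0, "wz": 0, "claw": 40},
    {"tx": 2, "ty": -1, "tz": 90, "wx": 0, "wy": 0, "wz": 0, "claw": 40},
    {"tx": 2, "ty": -1, "tz": 90, "wx": 0, "wy": 0, "wz": 0, "claw": 40},
    {"tx": 2, "ty": -1, "tz": 90, "wx": 0, "wy": 0, "wz": 0, "claw": 40},
    {"tx": 2, "ty": -1, "tz": 90, "wx": 0, "wy": 0, "wz": 0, "claw": 40},
    {"tx": 2, "ty": -1, "tz": 90, "wx": 0, "wy": 0, "wz": 0, "claw": 40}
  ]
}}

```text
time_s: 14.2
position: [0.4737, -0.0605, 0.0973]
tcp_rot: [[0.998, -0.065, 0.001], [-0.065, -0.998, -0.0], [0.001, 0.0, -1.0]]
contact_force: [-0.8, 2.1, 6.8]
grip_width: 0.0578
grasp_force: 38.0
```

Emit:
{"method": "jog_arm", "body": {
  "motion": [
    {"tx": 0, "ty": 0, "tz": -20, "wx": 0, "wy": 0, "wz": 0, "claw": 40},
    {"tx": 0, "ty": 0, "tz": -60, "wx": 0, "wy": 0, "wz": 0, "claw": 40},
    {"tx": 0, "ty": 0, "tz": -100, "wx": 0, "wy": 0, "wz": 0, "claw": 40},
    {"tx": 0, "ty": 0, "tz": -120, "wx": 0, "wy": 0, "wz": 0, "claw": 40},
    {"tx": 0, "ty": 0, "tz": -120, "wx": 0, "wy": 0, "wz": 0, "claw": 40},
    {"tx": 25, "ty": 0, "tz": -120, "wx": 0, "wy": 0, "wz": 0, "claw": 40},
    {"tx": -23, "ty": 0, "tz": -120, "wx": 0, "wy": 0, "wz": 0, "claw": 40},
    {"tx": 25, "ty": 0, "tz": -120, "wx": 0, "wy": 0, "wz": 0, "claw": 40},
    {"tx": -23, "ty": 0, "tz": -120, "wx": 0, "wy": 0, "wz": 0, "claw": 40},
    {"tx": 25, "ty": 0, "tz": -120, "wx": 0, "wy": 0, "wz": 0, "claw": 40},
    {"tx": -23, "ty": 0, "tz": -120, "wx": 0, "wy": 0, "wz": 0, "claw": 40},
    {"tx": 25, "ty": 0, "tz": -120, "wx": 0, "wy": 0, "wz": 0, "claw": 40},
    {"tx": -23, "ty": 0, "tz": -120, "wx": 0, "wy": 0, "wz": 0, "claw": 40},
    {"tx": 0, "ty": 0, "tz": -120, "wx": 0, "wy": 0, "wz": 0, "claw": 40},
    {"tx": 0, "ty": 0, "tz": -120, "wx": 0, "wy": 0, "wz": 0, "claw": 40},
    {"tx": 0, "ty": 0, "tz": -120, "wx": 0, "wy": 0, "wz": 0, "claw": 40}
  ]
}}

```text
time_s: 15.8
position: [0.4733, -0.0605, 0.2154]
tcp_rot: [[0.998, -0.065, -0.002], [-0.065, -0.998, 0.0], [-0.002, -0.0, -1.0]]
contact_force: [-0.8, 0.2, -5.6]
grip_width: 0.0578
grasp_force: 38.0
```

Emit:
{"method": "jog_arm", "body": {
  "motion": [
    {"tx": 0, "ty": 0, "tz": 0, "wx": 0, "wy": -8, "wz": 0, "claw": 40},
    {"tx": 0, "ty": 0, "tz": 0, "wx": 0, "wy": -12, "wz": 0, "claw": 40},
    {"tx": 0, "ty": 0, "tz": 0, "wx": 0, "wy": -12, "wz": 0, "claw": 40},
    {"tx": 0, "ty": 0, "tz": 0, "wx": 0, "wy": -12, "wz": 0, "claw": 40},
    {"tx": 0, "ty": 0, "tz": 0, "wx": 0, "wy": -12, "wz": 0, "claw": 40},
    {"tx": 0, "ty": 0, "tz": 0, "wx": 0, "wy": -4, "wz": 0, "claw": 40},
    {"tx": 0, "ty": 0, "tz": 0, "wx": 0, "wy": 0, "wz": 0, "claw": 40},
    {"tx": 0, "ty": 0, "tz": 0, "wx": 0, "wy": 0, "wz": 0, "claw": 40},
    {"tx": 0, "ty": 0, "tz": 0, "wx": 0, "wy": 0, "wz": 0, "claw": 40}
  ]
}}

```text
time_s: 16.7
position: [0.4732, -0.0605, 0.2171]
tcp_rot: [[0.998, -0.065, -0.001], [-0.065, -0.998, -0.0], [-0.001, 0.0, -1.0]]
contact_force: [1.0, 0.6, -5.7]
grip_width: 0.0578
grasp_force: 38.0
```

```bash
python3 s.py
```

```text
My [-0.045  0.031 -0.044 -0.024 -0.035 -0.041]
16.95 [ 0.4738 -0.0605  0.2164] F [ 0.26  0.11 -5.62] M tool [ 0.027 -0.026  0.014] 0.05760921870659279 tilt [-9.e-04  0.e+00 -1.e+00]
```

Emit:
{"method": "jog_arm", "body": {
  "motion": [
    {"tx": 0, "ty": 0, "tz": 0, "wx": 0, "wy": 8, "wz": 0, "claw": 40},
    {"tx": 0, "ty": 0, "tz": 0, "wx": 0, "wy": 12, "wz": 0, "claw": 40},
    {"tx": 0, "ty": 0, "tz": 0, "wx": 0, "wy": 12, "wz": 0, "claw": 40},
    {"tx": 0, "ty": 0, "tz": 0, "wx": 0, "wy": 12, "wz": 0, "claw": 40},
    {"tx": 0, "ty": 0, "tz": 0, "wx": 0, "wy": 12, "wz": 0, "claw": 40},
    {"tx": 0, "ty": 0, "tz": 0, "wx": 0, "wy": 4, "wz": 0, "claw": 40},
    {"tx": 0, "ty": 0, "tz": 0, "wx": 0, "wy": 0, "wz": 0, "claw": 40},
    {"tx": 0, "ty": 0, "tz": 0, "wx": 0, "wy": 0, "wz": 0, "claw": 40},
    {"tx": 0, "ty": 0, "tz": 0, "wx": 0, "wy": 0, "wz": 0, "claw": 40}
  ]
}}

```text
time_s: 17.85
position: [0.4737, -0.0604, 0.2161]
tcp_rot: [[0.998, -0.064, 0.001], [-0.064, -0.998, 0.0], [0.001, -0.0, -1.0]]
contact_force: [0.3, 0.4, -6.4]
grip_width: 0.058
grasp_force: 38.0
```

```bash
python3 s.py;  python3 -c "
from h import *
rows((.4737,-.0608,.12,-3.7),(.4737,-.0608,.097,-3.7))"
```

```text
My [ 0.    -0.055 -0.052 -0.03  -0.004 -0.076]
18.1 [ 0.4732 -0.0604  0.2167] F [ 0.27  0.16 -5.56] M tool [ 0.038 -0.036 -0.009] 0.05834813241711229 tilt [ 6.e-04 -1.e-04 -1.e+00]
(0.4737, -0.0608, 0.12, -3.7) -> [ 0.5  0.3 96.7] wz -0.0
(0.4737, -0.0608, 0.097, -3.7) -> [  0.5   0.3 119.7] wz -0.0
```

The middle case is steady (-0.026 and -0.036), so its gauge is fast. I'll stand it back.

Emit:
{"method": "jog_arm", "body": {
  "motion": [
    {"tx": 0, "ty": 0, "tz": 45, "wx": 0, "wy": 0, "wz": 0, "claw": 40},
    {"tx": 0, "ty": 0, "tz": 85, "wx": 0, "wy": 0, "wz": 0, "claw": 40},
    {"tx": 0, "ty": 0, "tz": 108, "wx": 0, "wy": 0, "wz": 0, "claw": 40},
    {"tx": 0, "ty": 0, "tz": 114, "wx": 0, "wy": 0, "wz": 0, "claw": 40},
    {"tx": 0, "ty": 0, "tz": 118, "wx": 0, "wy": 0, "wz": 0, "claw": 40},
    {"tx": 0, "ty": 0, "tz": 120, "wx": 0, "wy": 0, "wz": 0, "claw": 40},
    {"tx": 0, "ty": 0, "tz": 120, "wx": 0, "wy": 0, "wz": 0, "claw": 40}
  ]
}}

```text
time_s: 18.8
position: [0.4742, -0.0606, 0.0979]
tcp_rot: [[0.998, -0.065, 0.003], [-0.065, -0.998, -0.001], [0.003, 0.001, -1.0]]
contact_force: [1.8, -0.4, -1.6]
grip_width: 0.0576
grasp_force: 38.0
```

Emit:
{"method": "jog_arm", "body": {
  "motion": [
    {"tx": 0, "ty": 0, "tz": 1, "wx": 0, "wy": 0, "wz": 0, "claw": 40},
    {"tx": 0, "ty": 0, "tz": 1, "wx": 0, "wy": 0, "wz": 0, "claw": 100},
    {"tx": 0, "ty": 0, "tz": 1, "wx": 0, "wy": 0, "wz": 0, "claw": 100},
    {"tx": 0, "ty": 0, "tz": 1, "wx": 0, "wy": 0, "wz": 0, "claw": 100},
    {"tx": 0, "ty": 0, "tz": 1, "wx": 0, "wy": 0, "wz": 0, "claw": 100},
    {"tx": 0, "ty": 0, "tz": -40, "wx": 0, "wy": 0, "wz": 0, "claw": 100},
    {"tx": 0, "ty": 0, "tz": -85, "wx": 0, "wy": 0, "wz": 0, "claw": 100},
    {"tx": 4, "ty": 40, "tz": -90, "wx": 0, "wy": 0, "wz": 0, "claw": 100},
    {"tx": 8, "ty": 80, "tz": -90, "wx": 0, "wy": 0, "wz": 0, "claw": 100},
    {"tx": 12, "ty": 101, "tz": -90, "wx": 0, "wy": 0, "wz": 0, "claw": 100},
    {"tx": 12, "ty": 101, "tz": -90, "wx": 0, "wy": 0, "wz": 0, "claw": 100}
  ]
}}

```text
time_s: 19.9
position: [0.4791, -0.1642, 0.1866]
tcp_rot: [[0.998, -0.067, 0.001], [-0.067, -0.998, -0.001], [0.001, 0.001, -1.0]]
contact_force: [0.2, -0.2, 0.2]
grip_width: 0.0952
grasp_force: 0.0
```

Run:
```python
from h import *
c=env.camera("wrist"); save(c,"wrist4")
s=env.sense();print(s["time_s"],s["position"],s["grip_width"]); rows((*C["R"],.097,-3.7))
```

```text
19.95 [ 0.47876799 -0.16284173  0.18644612] 0.09490082978457849
(0.4796, -0.1626, 0.097, -3.7) -> [ 0.8 -0.3 89.4] wz -0.1
```

View pics/wrist4.png

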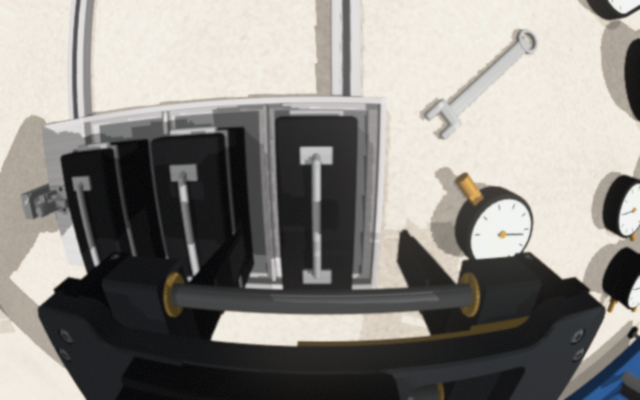

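Both earlier cases stand in their bays, and the right one is centred at (315,200), with the dial gauge well clear at (500,230).

Emit:
{"method": "jog_arm", "body": {
  "motion": [
    {"tx": 1, "ty": 0, "tz": 40, "wx": 0, "wy": 0, "wz": 0, "claw": 100},
    {"tx": 1, "ty": 0, "tz": 75, "wx": 0, "wy": 0, "wz": 0, "claw": 100},
    {"tx": 1, "ty": 0, "tz": 90, "wx": 0, "wy": 0, "wz": 0, "claw": 100},
    {"tx": 1, "ty": 0, "tz": 90, "wx": 0, "wy": 0, "wz": 0, "claw": 50},
    {"tx": 1, "ty": 0, "tz": 90, "wx": 0, "wy": 0, "wz": 0, "claw": 40},
    {"tx": 1, "ty": 0, "tz": 90, "wx": 0, "wy": 0, "wz": 0, "claw": 40},
    {"tx": 1, "ty": 0, "tz": 90, "wx": 0, "wy": 0, "wz": 0, "claw": 40},
    {"tx": 1, "ty": 0, "tz": 90, "wx": 0, "wy": 0, "wz": 0, "claw": 40},
    {"tx": 1, "ty": 0, "tz": 90, "wx": 0, "wy": 0, "wz": 0, "claw": 40},
    {"tx": 1, "ty": 0, "tz": 90, "wx": 0, "wy": 0, "wz": 0, "claw": 40}
  ]
}}

```text
time_s: 20.95
position: [0.4801, -0.1619, 0.0973]
tcp_rot: [[0.998, -0.065, 0.001], [-0.065, -0.998, -0.0], [0.001, 0.0, -1.0]]
contact_force: [-0.2, 3.2, 7.4]
grip_width: 0.0578
grasp_force: 38.0
```

Emit:
{"method": "jog_arm", "body": {
  "motion": [
    {"tx": 0, "ty": 0, "tz": -20, "wx": 0, "wy": 0, "wz": 0, "claw": 40},
    {"tx": 0, "ty": 0, "tz": -60, "wx": 0, "wy": 0, "wz": 0, "claw": 40},
    {"tx": 0, "ty": 0, "tz": -100, "wx": 0, "wy": 0, "wz": 0, "claw": 40},
    {"tx": 0, "ty": 0, "tz": -120, "wx": 0, "wy": 0, "wz": 0, "claw": 40},
    {"tx": 0, "ty": 0, "tz": -120, "wx": 0, "wy": 0, "wz": 0, "claw": 40},
    {"tx": 25, "ty": 0, "tz": -120, "wx": 0, "wy": 0, "wz": 0, "claw": 40},
    {"tx": -23, "ty": 0, "tz": -120, "wx": 0, "wy": 0, "wz": 0, "claw": 40},
    {"tx": 25, "ty": 0, "tz": -120, "wx": 0, "wy": 0, "wz": 0, "claw": 40},
    {"tx": -23, "ty": 0, "tz": -120, "wx": 0, "wy": 0, "wz": 0, "claw": 40},
    {"tx": 25, "ty": 0, "tz": -120, "wx": 0, "wy": 0, "wz": 0, "claw": 40},
    {"tx": -23, "ty": 0, "tz": -120, "wx": 0, "wy": 0, "wz": 0, "claw": 40},
    {"tx": 25, "ty": 0, "tz": -120, "wx": 0, "wy": 0, "wz": 0, "claw": 40},
    {"tx": -23, "ty": 0, "tz": -120, "wx": 0, "wy": 0, "wz": 0, "claw": 40},
    {"tx": 0, "ty": 0, "tz": -120, "wx": 0, "wy": 0, "wz": 0, "claw": 40},
    {"tx": 0, "ty": 0, "tz": -120, "wx": 0, "wy": 0, "wz": 0, "claw": 40},
    {"tx": 0, "ty": 0, "tz": -120, "wx": 0, "wy": 0, "wz": 0, "claw": 40}
  ]
}}

```text
time_s: 22.55
position: [0.4797, -0.162, 0.2153]
tcp_rot: [[0.998, -0.064, -0.002], [-0.064, -0.998, 0.001], [-0.002, -0.001, -1.0]]
contact_force: [0.2, 1.1, -5.0]
grip_width: 0.0582
grasp_force: 38.0
```

Emit:
{"method": "jog_arm", "body": {
  "motion": [
    {"tx": 0, "ty": 0, "tz": 0, "wx": 0, "wy": -8, "wz": 0, "claw": 40},
    {"tx": 0, "ty": 0, "tz": 0, "wx": 0, "wy": -12, "wz": 0, "claw": 40},
    {"tx": 0, "ty": 0, "tz": 0, "wx": 0, "wy": -12, "wz": 0, "claw": 40},
    {"tx": 0, "ty": 0, "tz": 0, "wx": 0, "wy": -12, "wz": 0, "claw": 40},
    {"tx": 0, "ty": 0, "tz": 0, "wx": 0, "wy": -12, "wz": 0, "claw": 40},
    {"tx": 0, "ty": 0, "tz": 0, "wx": 0, "wy": -4, "wz": 0, "claw": 40},
    {"tx": 0, "ty": 0, "tz": 0, "wx": 0, "wy": 0, "wz": 0, "claw": 40},
    {"tx": 0, "ty": 0, "tz": 0, "wx": 0, "wy": 0, "wz": 0, "claw": 40},
    {"tx": 0, "ty": 0, "tz": 0, "wx": 0, "wy": 0, "wz": 0, "claw": 40}
  ]
}}

```text
time_s: 23.45
position: [0.4796, -0.1623, 0.2172]
tcp_rot: [[0.998, -0.065, -0.001], [-0.065, -0.998, -0.0], [-0.001, 0.0, -1.0]]
contact_force: [0.0, 0.2, -6.2]
grip_width: 0.0576
grasp_force: 38.0
```

```bash
python3 s.py
```

```text
My [-0.035 -0.026 -0.023  0.028 -0.058 -0.021]
23.7 [ 0.4802 -0.1621  0.2164] F [ 0.38  0.1  -5.74] M tool [ 0.023 -0.022 -0.001] 0.05778427167201699 tilt [-8.e-04  0.e+00 -1.e+00]
```

Emit:
{"method": "jog_arm", "body": {
  "motion": [
    {"tx": 0, "ty": 0, "tz": 0, "wx": 0, "wy": 8, "wz": 0, "claw": 40},
    {"tx": 0, "ty": 0, "tz": 0, "wx": 0, "wy": 12, "wz": 0, "claw": 40},
    {"tx": 0, "ty": 0, "tz": 0, "wx": 0, "wy": 12, "wz": 0, "claw": 40},
    {"tx": 0, "ty": 0, "tz": 0, "wx": 0, "wy": 12, "wz": 0, "claw": 40},
    {"tx": 0, "ty": 0, "tz": 0, "wx": 0, "wy": 12, "wz": 0, "claw": 40},
    {"tx": 0, "ty": 0, "tz": 0, "wx": 0, "wy": 4, "wz": 0, "claw": 40},
    {"tx": 0, "ty": 0, "tz": 0, "wx": 0, "wy": 0, "wz": 0, "claw": 40},
    {"tx": 0, "ty": 0, "tz": 0, "wx": 0, "wy": 0, "wz": 0, "claw": 40},
    {"tx": 0, "ty": 0, "tz": 0, "wx": 0, "wy": 0, "wz": 0, "claw": 40}
  ]
}}

```text
time_s: 24.6
position: [0.4802, -0.1619, 0.2162]
tcp_rot: [[0.998, -0.064, 0.001], [-0.064, -0.998, 0.0], [0.001, -0.0, -1.0]]
contact_force: [0.2, 0.4, -6.4]
grip_width: 0.0579
grasp_force: 38.0
```

```bash
python3 s.py;  python3 -c "
from h import *
rows((.4797,-.163,.12,-3.7),(.4797,-.163,.097,-3.7))"
```

```text
My [-0.07   0.006 -0.056 -0.029 -0.054 -0.05 ]
24.85 [ 0.4797 -0.1621  0.2168] F [ 0.15  0.02 -5.2 ] M tool [ 0.037 -0.042 -0.006] 0.05768484905721812 tilt [ 7.e-04 -1.e-04 -1.e+00]
(0.4797, -0.163, 0.12, -3.7) -> [ 0.   0.9 96.8] wz -0.0
(0.4797, -0.163, 0.097, -3.7) -> [  0.    0.9 119.8] wz -0.0
```

The right case is steady too, so the left one rattles. I'll put the right case back.

Emit:
{"method": "jog_arm", "body": {
  "motion": [
    {"tx": 0, "ty": 0, "tz": 45, "wx": 0, "wy": 0, "wz": 0, "claw": 40},
    {"tx": 0, "ty": 0, "tz": 85, "wx": 0, "wy": 0, "wz": 0, "claw": 40},
    {"tx": 0, "ty": 0, "tz": 108, "wx": 0, "wy": 0, "wz": 0, "claw": 40},
    {"tx": 0, "ty": 0, "tz": 114, "wx": 0, "wy": 0, "wz": 0, "claw": 40},
    {"tx": 0, "ty": 0, "tz": 118, "wx": 0, "wy": 0, "wz": 0, "claw": 40},
    {"tx": 0, "ty": 0, "tz": 120, "wx": 0, "wy": 0, "wz": 0, "claw": 40},
    {"tx": 0, "ty": 0, "tz": 121, "wx": 0, "wy": 0, "wz": 0, "claw": 40},
    {"tx": 0, "ty": 0, "tz": 121, "wx": 0, "wy": 0, "wz": 0, "claw": 40}
  ]
}}

```text
time_s: 25.65
position: [0.4811, -0.1624, 0.0976]
tcp_rot: [[0.998, -0.065, 0.004], [-0.065, -0.998, -0.002], [0.004, 0.001, -1.0]]
contact_force: [3.5, 1.9, 3.6]
grip_width: 0.0579
grasp_force: 38.0
```

Emit:
{"method": "jog_arm", "body": {
  "motion": [
    {"tx": 0, "ty": 0, "tz": 0, "wx": 0, "wy": 0, "wz": 0, "claw": 100},
    {"tx": 0, "ty": 0, "tz": 0, "wx": 0, "wy": 0, "wz": 0, "claw": 100},
    {"tx": 0, "ty": 0, "tz": 0, "wx": 0, "wy": 0, "wz": 0, "claw": 100},
    {"tx": 0, "ty": 0, "tz": 0, "wx": 0, "wy": 0, "wz": 0, "claw": 100},
    {"tx": 0, "ty": 0, "tz": -40, "wx": 0, "wy": 0, "wz": 0, "claw": 100},
    {"tx": 0, "ty": 0, "tz": -85, "wx": 0, "wy": 0, "wz": 0, "claw": 100},
    {"tx": -4, "ty": -40, "tz": -95, "wx": 0, "wy": 0, "wz": 0, "claw": 100},
    {"tx": -7, "ty": -85, "tz": -95, "wx": 0, "wy": 0, "wz": 0, "claw": 100},
    {"tx": -10, "ty": -130, "tz": -95, "wx": 0, "wy": 0, "wz": 0, "claw": 100},
    {"tx": -13, "ty": -175, "tz": -95, "wx": 0, "wy": 0, "wz": 0, "claw": 100},
    {"tx": -16, "ty": -211, "tz": -95, "wx": 0, "wy": 0, "wz": 0, "claw": 100},
    {"tx": -16, "ty": -211, "tz": -95, "wx": 0, "wy": 0, "wz": 0, "claw": 100},
    {"tx": -16, "ty": -211, "tz": -95, "wx": 0, "wy": 0, "wz": 0, "claw": 100}
  ]
}}

```text
time_s: 26.95
position: [0.4775, 0.05, 0.1906]
tcp_rot: [[0.998, -0.063, 0.0], [-0.063, -0.998, -0.0], [0.0, 0.0, -1.0]]
contact_force: [0.1, -1.0, -0.5]
grip_width: 0.0953
grasp_force: 0.0
```

Run:
```python
from h import *
c=env.camera("wrist"); save(c,"wrist5")
s=env.sense();print(s["time_s"],s["position"],s["grip_width"]); rows((.4775,.0495,.097,-3.7))
```

```text
27.0 [0.47761354 0.04925967 0.19056483] 0.09496530211889338
(0.4775, 0.0495, 0.097, -3.7) -> [-0.1 -0.3 93.6] wz 0.0
```

View pics/wrist5.png

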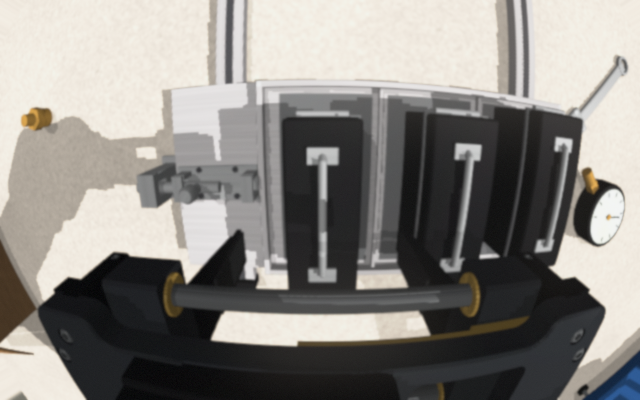

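All three cases stand, and the knob is at the keeper at (190,185). Next I re-grip the left case.

Emit:
{"method": "jog_arm", "body": {
  "motion": [
    {"tx": 0, "ty": -1, "tz": 40, "wx": 0, "wy": 0, "wz": 0, "claw": 100},
    {"tx": 0, "ty": -1, "tz": 78, "wx": 0, "wy": 0, "wz": 0, "claw": 100},
    {"tx": 0, "ty": -1, "tz": 93, "wx": 0, "wy": 0, "wz": 0, "claw": 100},
    {"tx": 0, "ty": -1, "tz": 93, "wx": 0, "wy": 0, "wz": 0, "claw": 50},
    {"tx": 0, "ty": -1, "tz": 93, "wx": 0, "wy": 0, "wz": 0, "claw": 40},
    {"tx": 0, "ty": -1, "tz": 93, "wx": 0, "wy": 0, "wz": 0, "claw": 40},
    {"tx": 0, "ty": -1, "tz": 93, "wx": 0, "wy": 0, "wz": 0, "claw": 40},
    {"tx": 0, "ty": -1, "tz": 93, "wx": 0, "wy": 0, "wz": 0, "claw": 40},
    {"tx": 0, "ty": -1, "tz": 93, "wx": 0, "wy": 0, "wz": 0, "claw": 40},
    {"tx": 0, "ty": -1, "tz": 93, "wx": 0, "wy": 0, "wz": 0, "claw": 40}
  ]
}}

```text
time_s: 28.0
position: [0.478, 0.0503, 0.0983]
tcp_rot: [[0.998, -0.064, 0.001], [-0.064, -0.998, -0.0], [0.001, 0.0, -1.0]]
contact_force: [-0.9, -4.0, 7.9]
grip_width: 0.058
grasp_force: 38.0
```

Emit:
{"method": "jog_arm", "body": {
  "motion": [
    {"tx": 0, "ty": 0, "tz": -20, "wx": 0, "wy": 0, "wz": 0, "claw": 40},
    {"tx": 0, "ty": 0, "tz": -60, "wx": 0, "wy": 0, "wz": 0, "claw": 40},
    {"tx": 0, "ty": 0, "tz": -95, "wx": 0, "wy": 0, "wz": 0, "claw": 40},
    {"tx": 20, "ty": 0, "tz": -95, "wx": 0, "wy": 0, "wz": 0, "claw": 40},
    {"tx": 50, "ty": 0, "tz": -95, "wx": 0, "wy": 0, "wz": 0, "claw": 40},
    {"tx": 80, "ty": 0, "tz": -95, "wx": 0, "wy": 0, "wz": 0, "claw": 40},
    {"tx": 110, "ty": 0, "tz": -95, "wx": 0, "wy": 0, "wz": 0, "claw": 40},
    {"tx": 135, "ty": 0, "tz": -95, "wx": 0, "wy": 0, "wz": 0, "claw": 40},
    {"tx": 148, "ty": 0, "tz": -95, "wx": 0, "wy": 0, "wz": 0, "claw": 40},
    {"tx": 153, "ty": 0, "tz": -95, "wx": 0, "wy": 0, "wz": 0, "claw": 40},
    {"tx": 153, "ty": 0, "tz": -95, "wx": 0, "wy": 0, "wz": 0, "claw": 40},
    {"tx": 153, "ty": 0, "tz": -95, "wx": 0, "wy": 0, "wz": 0, "claw": 40},
    {"tx": 153, "ty": 0, "tz": -95, "wx": 0, "wy": 0, "wz": 0, "claw": 40},
    {"tx": 153, "ty": 0, "tz": -95, "wx": 0, "wy": 0, "wz": 0, "claw": 40}
  ]
}}

```text
time_s: 29.4
position: [0.6298, 0.0407, 0.1928]
tcp_rot: [[0.998, -0.064, -0.0], [-0.064, -0.998, -0.0], [-0.0, 0.0, -1.0]]
contact_force: [-0.2, -0.3, -5.7]
grip_width: 0.0582
grasp_force: 38.0
```

Run:
```python
from h import *
s=env.sense();print(s["time_s"],s["position"],s["tcp_rot"],s["grip_width"],s["contact_force"])
c=env.camera("scene"); save(c,"scene2"); im=cv2.resize(c["image"][120:340,130:430],(800,587))[...,::-1]; cv2.imwrite("pics/sc2.png",im)
```

```text
29.4 [0.62983026 0.04071097 0.19283299] [[ 9.97918958e-01 -6.44804128e-02 -1.73655524e-04]
 [-6.44804247e-02 -9.97918970e-01 -6.39557188e-05]
 [-1.69170251e-04  7.50200063e-05 -9.99999983e-01]] 0.058151190251363304 [-0.22419495 -0.25259704 -5.71136917]
```

View pics/sc2.png

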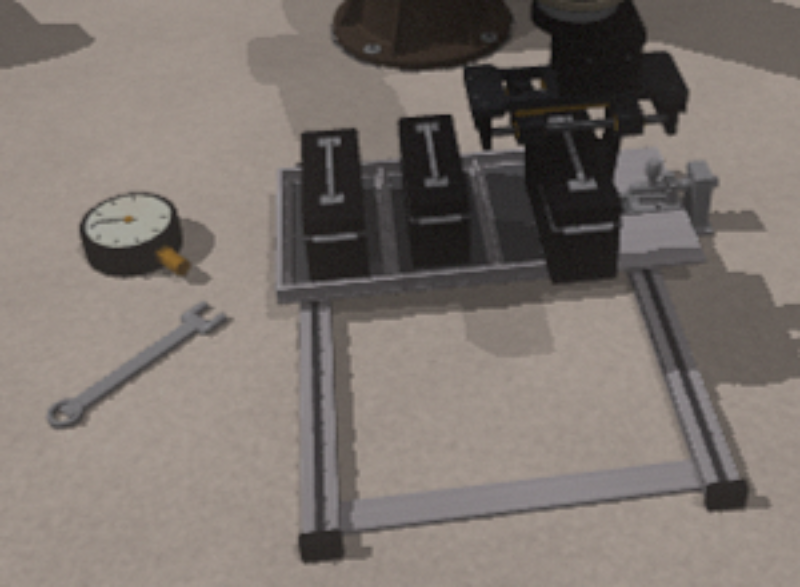

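The picture shows the left case held level at (580,220) beyond the far rim. The other two stand at (335,205) and (435,190), the bolt is in its keeper at (690,185), and the bystanders are undisturbed. I'll settle briefly and hand in.

Emit:
{"method": "jog_arm", "body": {
  "motion": [
    {"tx": 0, "ty": 0, "tz": 0, "wx": 0, "wy": 0, "wz": 0, "claw": 40},
    {"tx": 0, "ty": 0, "tz": 0, "wx": 0, "wy": 0, "wz": 0, "claw": 40},
    {"tx": 0, "ty": 0, "tz": 0, "wx": 0, "wy": 0, "wz": 0, "claw": 40},
    {"tx": 0, "ty": 0, "tz": 0, "wx": 0, "wy": 0, "wz": 0, "claw": 40},
    {"tx": 0, "ty": 0, "tz": 0, "wx": 0, "wy": 0, "wz": 0, "claw": 40}
  ]
}}

```text
time_s: 29.95
position: [0.6304, 0.0406, 0.1926]
tcp_rot: [[0.998, -0.065, 0.0], [-0.065, -0.998, -0.0], [0.0, 0.0, -1.0]]
contact_force: [-0.1, -0.3, -5.1]
grip_width: 0.058
grasp_force: 38.0
```

```bash
python3 -c "
from workcell import env
print(env.hand_in())"
```

```text
the job is handed in; nothing more can be done
None
```

I handed the job in at about 30 s with the bolt home, the left-bay case found to rattle and held out level past the tray's far edge, and the other two cases standing in their bays; no verdict came back.

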